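Roll a detector tube into its V-block and butt it against the stop

TASK

Without gripping or lifting it, push the lying aluminium tube by its side so that it rolls along the bench, up the ramp and into the groove of the steel V-block, then push its free end to slide it along the groove until it sits right up against the stop plate. Leave everything else on the bench where it is, and finish clear of the tube.

Things in the scene. Friction and masses are not known exactly. Their poses are not given: they have to be found in the camera images.
- tube: The tube to roll: closed, polished (slippery) aluminium tube lying on the bench, diameter 40, length 130 mm, about 0.3 kg (mass and friction vary), flat black-faced ends. Origin at its centre, on its axis (20 mm up at the start); x along its axis, y and z turn as it rolls. Starts left of the V-block, on its ramp side, axis within 0.13 rad of the groove's, 160 to 240 mm from it. Rolls straight when pushed.
- vblock: Low steel V-block fixed to the bench; place and yaw vary. Origin on the bench under the groove's bottom, midway along. x along the groove (away from the robot), y to the ramp side. In mm: groove x -80 to 80, open at +x; bottom y 0, z 1.5; flanks 30 deg; entry crest y 14, z 9.6, then a 14 deg ramp down to the bench at y 52; back wall y -26 to -38, 28 high, with a 6 high foot to y -60.
- stop (a point): On the V-block: centre of the stop plate's inner face, on the seated tube's axis (block frame, mm: x -80, y 0, z 24.6). The plate closes the groove's -x end: 8 thick, y -38 to 18, 40 high. Axes as the block's. The tube butts against it with its flat end.
- seat (a point): On the V-block: where the tube's centre lies when fully seated against the stop (block frame, mm: x -15, y 0, z 24.6), the tube parallel to x; its free end is then 65 mm further along +x, 30 mm short of the groove's open end. Pushing it along there takes under 3 N. Axes as the block's.
- pot: Bystander: plain aluminium can standing upright, diameter 40, 75 high; origin centre of underside.
- mouse: Bystander: black computer mouse, 105 x 60 mm, 34 high; origin centre of underside.
- driver: Bystander: screwdriver, 170 mm long, lying; origin on the bench below its middle, x along it to the tip.
- card: Bystander: small grey plastic box 70 x 50 x 22 mm; origin centre of underside.
- weight: Bystander: brass weight with a knob, diameter 32, 46 high; origin centre of underside.
- wrench: Bystander: steel wrench 150 mm long, lying; origin on the bench below its middle, x along it.
- cup: Bystander: white ceramic mug, diameter 72, 85 high, handle at its +y; origin centre of underside.
Things that resemble listed ones, but are neither listed nor needed, are in the scene too. Leave any purple look-alike of the tube alone.

How it is judged:
On the way:
1. the tube rolls: it turns about its axis by more than 70 degrees from how it lay (angle between tube's own z axis and vertical above 1.22 rad and height (world z) of tube below 0.036 m).
At the end, for the whole second after the job is handed in: The tube rests still in the groove (axis within 4 mm of the groove's middle, within 0.05 rad of its direction, 22 to 27.5 mm high) with its end within 4 mm of the stop plate (z of tube in the frame of vblock between 0.022 and 0.0275 m and y of tube in the frame of vblock between -0.004 and 0.004 m and x of tube in the frame of vblock between -0.019 and -0.011 m and angle between the x axis of tube and the x axis of vblock, either way round below 0.05 rad and linear speed of tube below 0.01 m/s); the robot touches nothing.
It fails at once if the tube is lifted: its centre rises more than 42 mm above the bench (rolling over the crest takes it to 30 mm) (height (world z) of tube above 0.042 m).
It fails at once if the tube is stood or tipped on end (angle between tube's own x axis and vertical below 1.1 rad).
It fails at once if a bystander is moved more than 15 mm (distance of any of pot, mouse, driver, card, weight, wrench, cup from where it was at the start of the episode above 0.015 m).
It also fails if it takes over 56 s, if anything falls off the work surface, if the arm or the gripper's body presses on something with over 40 N, if the wrist force passes 120 N, or if a joint passes its speed limit or range.

ROBOT

A 6-joint arm with a two-finger parallel gripper is mounted at the origin on the work surface. World frame = base frame: x ahead of the robot, y to its left, z up, the work surface at z = 0. Lengths are in m, angles in rad, forces in N, time in s.
With the tool pointing down it reaches from about 0.3 to 0.775 m from the base axis. Payload 14.6 kg.
Tool frame: the origin (TCP) lies at the very end of the fingers, on their centre line; the grasp point (between the pads) lies 19 mm behind it; y points along the fingers, x is the direction in which the jaws open and shut, and the axes are right-handed (so a half turn about y gives the same grasp; the last joint's range is limited). The gripper opens to 94 mm and grips with 3 to 60 N. Pads are 16 mm wide; open, the fingers measure 119 mm over their backs; the gripper's body (75 mm by 177 mm) begins 78 mm behind the grasp point.
Start: joints at [1.189, 0.3, 1.521, -0, 1.321, -0.067], TCP at [0.17, 0.523, 0.205] pointing down, gripper open.
Joint ranges: [-3.03, 3.03], [-0.79, 2.21], [0.23, 2.52], [-1.04, 4.18], [0, 3.07], [-2.55, 2.55]. Speed limits (rad/s): [2.22, 2.22, 2.57, 3.14, 3.14, 3.14].

INTERFACE

Orientations are given as [roll, pitch, yaw] about the fixed x, y, z axes, in that order (R = Rz(yaw) Ry(pitch) Rx(roll)).
In Python, from station import get_obs, cams, hand_in gives the robot as it stands. The module is installed in compiled form; this text tells all that it offers.
- The arm moves only by the tool step_arm, never from a script. Its argument "plan" is a list of rows, each an object with "grip": the closure, from -1 (fully open) to 1 (shut), so that 0 is half open; "slide": the shift along the tool's x, y, z in m, a list of three; "spin": the turn about the tool's y in degrees. A call has 1 to 20 rows; each row shifts and turns the commanded pose from where the row before left it, along the tool's axes as they then stand; what a row does not reach is not made up. A row lasts 1/12 s, in which the tool goes at most 41.7 mm and 7.16 degrees, less where a joint would pass 70% of its speed; a pose out of reach is approached as far as the arm can. A call is refused whole if a number of a shift passes 0.0417 or a number of a turn 7.16, either way. A call with a gripper value outside its range is refused whole. The fingers move at their own pace and stop on an object; "force" is the grip in N (left out, the last holds). Time passes only in rows, so rows that do not move let the fingers close. It gives the time, the measured TCP pose, the force and the opening at its end, in the units of the state.
- get_obs(): the state, without advancing time (a new reading comes with each control period).
- cams.camera(name): name is "scene" or "side" or "wrist"; returns the picture (384x512x3 uint8, blue, green, red); there is no depth.
- cams.calibration(name): a dict with "K" (3x3 intrinsics, pixels), "k1" (the pictures are not rectified: a ray, as slopes to the right and down, at radius r is drawn at 1 + k1 r^2 times it, then the intrinsics apply), "T" (4x4, takes a point from camera to world coordinates). Camera axes: x right, y up, looking along -z (the intrinsics and any distortion apply to the point x, -y, -z); pixel columns grow to the right and rows downward; lengths in m; the calibration is good to about 2 mm. A picture is of the moment at which its call begins: read the wrist's pose just before it. calibration takes no time and is no camera call; for the wrist camera it gives the pose at the moment of the call.
- hand_in(): hands the job in, once; it reports no verdict.
The state is a dict: "time_s": time; "qpos": joint angles; "joint_vel": joint speeds; "tau": joint torques, N m; "ee_pos": TCP position; "eef_rot": TCP orientation; "force": force on the tool from outside, world axes, zero at the start; "moment": the same for the moment, N m; "grip_width": finger opening in m.
Only numpy, scipy, OpenCV 4.12 (cv2) and the standard library are available. Lean on these libraries where they do the work, as an engineer would, in place of code of your own. Each camera call takes 0.05 s, during which the arm holds its last target.

## Working session

There is one attempt and no reset: what is moved stays moved. The work goes in short steps, Python scripts to look and compute and a tool call to move; the robot and the scene stay as the last step left them, time stands still between calls to the robot, and variables do not carry over. Pictures are saved under pics/ and viewed, and the job is handed in when it is done.

Besides the shell and the picture viewer there is one more tool, called after "Request:" in YAML: its name, and indented under it one key for each argument. step_arm: Moves the arm, as the interface text tells. Its arguments: {"type":"object","properties":{"plan":{"type":"array","items":{"type":"object","properties":{"grip":{"type":"number"},"slide":{"type":"array","items":{"type":"number"}},"spin":{"type":"number"}}}},"force":{"type":"number"}},"required":["plan"]}

```bash
mkdir -p pics; cat > h.py <<'E'
import numpy as np, cv2
from station import get_obs, cams, hand_in
def snap(n,f):
    im=cams.camera(n); cv2.imwrite(f'pics/{f}.png',im); return im
def ray(cal,u,v):
    K=cal['K'];k1=cal['k1'];T=np.array(cal['T'])
    d=np.array([(u-K[0][2])/K[0][0],(v-K[1][2])/K[1][1]]);s=d.copy()
    for _ in range(30): s=d/(1+k1*(s@s))
    return T[:3,3],T[:3,:3]@np.array([s[0],-s[1],-1.])
def onplane(cal,u,v,z):
    o,r=ray(cal,u,v); return o+r*(z-o[2])/r[2]
def proj(cal,p):
    K=cal['K'];T=np.array(cal['T']);c=T[:3,:3].T@(np.array(p)-T[:3,3])
    s=np.array([c[0],-c[1]])/-c[2]; s=s*(1+cal['k1']*(s@s)); return K[0][0]*s[0]+K[0][2],K[1][1]*s[1]+K[1][2]
E
python3 - <<'E'
from h import *
for n in ['scene','side','wrist']:
    snap(n,n+'0'); c=cams.calibration(n); print(n,np.round(c['T'],3).tolist(),c['k1'],np.round(c['K'],1).tolist())
o=get_obs();print({k:np.round(v,3).tolist() for k,v in o.items()})
E
```

```text
scene [[-0.596, -0.414, 0.688, 1.322], [0.803, -0.329, 0.498, 0.581], [0.02, 0.849, 0.528, 0.663], [0.0, 0.0, 0.0, 1.0]] 0.03669758142076277 [[463.4, 0.0, 252.6], [0.0, 463.4, 194.9], [0.0, 0.0, 1.0]]
side [[0.936, 0.165, -0.31, 0.212], [-0.351, 0.495, -0.795, -0.827], [0.022, 0.853, 0.522, 0.598], [0.0, 0.0, 0.0, 1.0]] 0.03795934970300521 [[439.0, 0.0, 265.1], [0.0, 439.0, 184.8], [0.0, 0.0, 1.0]]
wrist [[0.309, -0.926, -0.217, 0.108], [0.951, 0.301, 0.072, 0.543], [-0.001, -0.229, 0.973, 0.384], [0.0, 0.0, 0.0, 1.0]] -0.08168957131523365 [[326.9, 0.0, 262.8], [0.0, 326.9, 193.5], [0.0, 0.0, 1.0]]
{'time_s': 0.15, 'qpos': [1.189, 0.3, 1.521, -0.0, 1.321, -0.067], 'joint_vel': [0.001, -0.002, -0.003, 0.001, -0.0, -0.001], 'tau': [-0.0, -53.195, -35.282, 0.071, 0.024, -0.0], 'ee_pos': [0.17, 0.523, 0.205], 'eef_rot': [-1.571, 0.001, 1.256], 'force': [-0.029, 0.061, 0.139], 'moment': [0.025, 0.01, -0.004], 'grip_width': 0.094}
```

View pics/scene0.png

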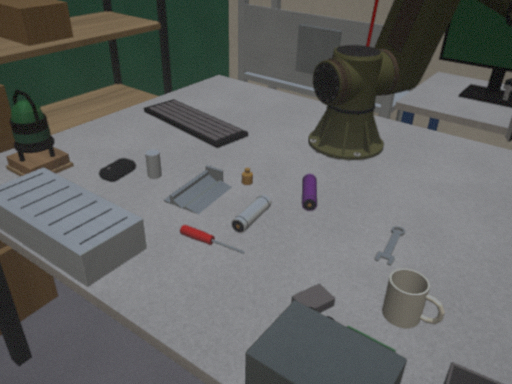

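View pics/side0.png

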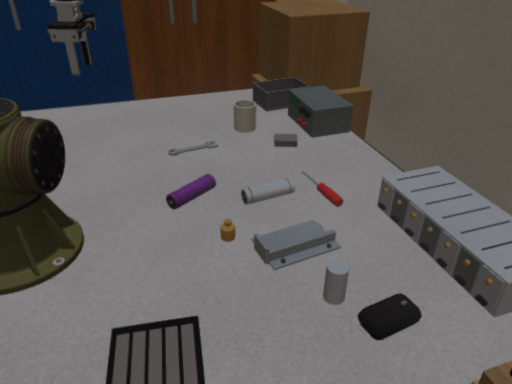

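View pics/wrist0.png

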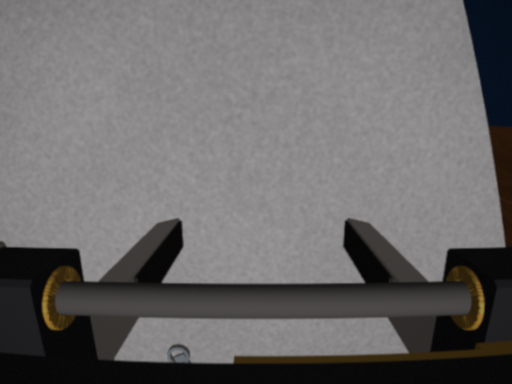

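Candidates in the scene view: a silver cylinder lying at (252,213), a purple one at (310,190), and an upright can at (154,165). The silver one fits the tube: it is lying, has black ends, and is on the ramp side of the V-block at (198,188). I'll confirm it with enlarged crops.

```bash
python3 - <<'E'
import cv2,numpy as np
a=cv2.imread('pics/scene0.png')[150:260,140:330];b=cv2.imread('pics/side0.png')[160:275,160:350]
a=cv2.resize(a,(760,440),interpolation=cv2.INTER_CUBIC);b=cv2.resize(b,(760,460),interpolation=cv2.INTER_CUBIC)
cv2.imwrite('pics/cropA.png',a);cv2.imwrite('pics/cropB.png',b)
E
```

```text
(no output)
```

View pics/cropA.png

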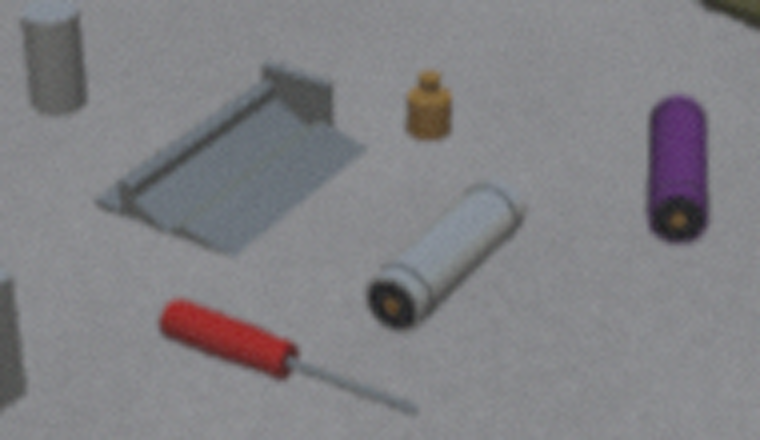

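View pics/cropB.png

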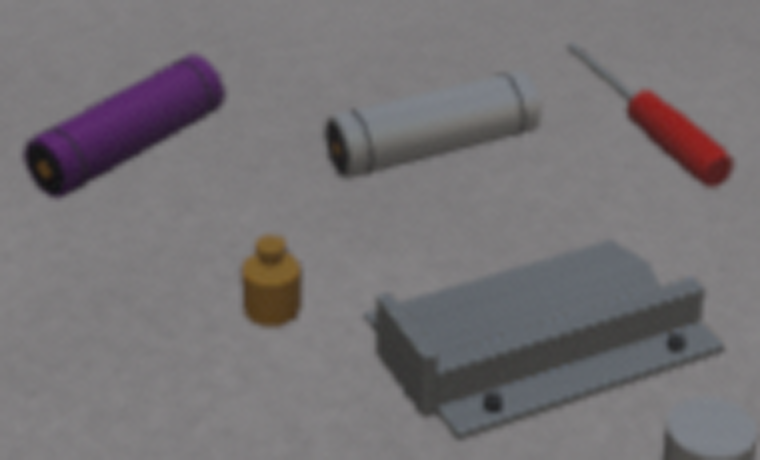

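```bash
python3 - <<'E'
from h import *
A=cams.calibration('scene');B=cams.calibration('side')
a=lambda u,v,z:onplane(A,140+u/4,150+v/4,z)
b=lambda u,v,z:onplane(B,160+u/4,160+v/4,z)
P=lambda n,p:print(n,np.round(p*1000,1))
P('tube +end A',a(392,303,.02));P('tube -end B',b(338,144,.02));P('tube +end B',b(540,98,.02))
p=a(232,253,0);q=a(365,149,0);P('ramp +x',p);P('ramp -x',q);print(np.linalg.norm(p-q),np.arctan2(*(p-q)[[1,0]]))
p=b(723,348,.006);q=b(461,437,.006);P('foot+x',p);P('foot-x',q);print(np.linalg.norm(p-q),np.arctan2(*(p-q)[[1,0]]))
p=b(703,287,.028);q=b(436,357,.028);P('wall top outer +x',p);P('-x',q);print(np.linalg.norm(p-q),np.arctan2(*(p-q)[[1,0]]))
P('stop top outer -x back',b(436,357,.040));P('stop top back ramp',b(380,295,.040))
P('stop top A inner ramp',a(332,85,.04));P('stop A back',a(265,65,.04))
P('wall A top +x outer',a(98,202,.006))
P('weight base A',a(428,130,0));P('weight B',b(272,315,0))
P('driver tipA',a(415,410,.0));P('driver handle endA',a(165,315,.01));P('driver tip B',b(570,46,.0));P('handle B',b(720,175,.01))
P('pot A',onplane(A,154,174,0)); P('pot B',onplane(B,335,298,0)); P('purple A',onplane(A,310,205,.02));P('purple B',onplane(B,178,198,.02));P('purple B',onplane(B,212,182,.02))
E
```

```text
tube +end A [616.9  31.2  20. ]
tube -end B [490.4  20.   20. ]
tube +end B [628.2  30.2  20. ]
ramp +x [615.1 -99.    0. ]
ramp -x [ 462.9 -113.5    0. ]
0.152873781745195 0.09509875402537754
foot+x [ 627.4 -211.6    6. ]
foot-x [ 471.5 -229.9    6. ]
0.15696778403349224 0.11720227314687613
wall top outer +x [ 626.6 -186.2   28. ]
-x [ 471.6 -193.8   28. ]
0.1552350582910999 0.048552849002981596
stop top outer -x back [ 466.1 -207.1   40. ]
stop top back ramp [ 456.5 -151.7   40. ]
stop top A inner ramp [ 462.  -143.3   40. ]
stop A back [ 469.1 -198.4   40. ]
wall A top +x outer [ 631.5 -201.1    6. ]
weight base A [414.8 -95.1   0. ]
weight B [ 412.9 -100.9    0. ]
driver tipA [668.   87.9   0. ]
driver handle endA [698.7 -75.6  10. ]
driver tip B [690.2 116.3   0. ]
handle B [702.5 -71.2  10. ]
pot A [ 543.9 -334.3    0. ]
pot B [ 549.8 -331.3    0. ]
purple A [432.3 119.4  20. ]
purple B [337.7  62.2  20. ]
purple B [432.8 108.2  20. ]
```

The silver cylinder has black faces and grooves and lies next to the ramp side, so it is the tube. The purple one is the look-alike. Next I fit the block's yaw and origin.

```bash
python3 - <<'E'
from h import *
from scipy.optimize import least_squares
A=cams.calibration('scene');B=cams.calibration('side')
a=lambda u,v,z:onplane(A,140+u/4,150+v/4,z)[:2]
b=lambda u,v,z:onplane(B,160+u/4,160+v/4,z)[:2]
M=[(a(232,253,0),80,52),(b(723,348,.006),80,-60),(b(461,437,.006),-80,-60),(b(703,287,.028),80,-38),
(b(436,357,.040),-88,-38),(b(380,295,.040),-88,18),(a(332,85,.04),-80,18),(a(265,65,.04),-80,-38),(a(98,202,.006),80,-60),(a(365,149,0),-80,52)]
def f(p):
    c,s=np.cos(p[2]),np.sin(p[2]); return np.array([np.array([p[0]+c*x/1e3-s*y/1e3,p[1]+s*x/1e3+c*y/1e3])-m for m,x,y in M]).ravel()*1e3
r=least_squares(f,[.54,-.16,.1],loss='soft_l1',f_scale=3);print(r.x.round(4));print(f(r.x).reshape(-1,2).round(1).tolist())
c,s=np.cos(r.x[2]),np.sin(r.x[2])
for p in [(.6169,.0312),(.4904,.020),(.5537,.0256)]:
    d=np.array(p)-r.x[:2]; print(np.round([c*d[0]+s*d[1],-s*d[0]+c*d[1]],4))
print(np.round(get_obs()['qpos'],3))
E
```

```text
[ 0.5445 -0.1576  0.1093]
[[3.3, 1.8], [3.2, 3.0], [0.1, 3.9], [1.6, -0.5], [-4.9, 2.1], [-1.4, 2.4], [1.1, -5.2], [0.1, -5.7], [-0.9, -7.5], [-3.5, -1.2]]
[0.0925 0.1798]
[-0.0344  0.1825]
[0.0291 0.1811]
[ 1.189  0.3    1.521 -0.     1.321 -0.067]
```

Request:
step_arm:
  plan:
    - {"spin": 6.6,"grip": -1}
    - {"spin": 6.6,"grip": -1}
    - {"spin": 6.6,"grip": -1}
    - {"spin": 6.6,"grip": -1}
    - {"spin": 6.6,"grip": -1}
    - {"spin": 6.6,"grip": -1}
    - {"spin": 6.6,"grip": -1}
    - {"spin": 6.6,"grip": -1}
    - {"spin": 6.6,"grip": -1}
    - {"spin": 6.6,"grip": -1}
    - {"grip": -1}
    - {"grip": -1}

```text
schema error: expected keys grip, slide, spin
```

Request:
step_arm:
  plan:
    - {"slide": [0,0,0],"spin": 6.6,"grip": -1}
    - {"slide": [0,0,0],"spin": 6.6,"grip": -1}
    - {"slide": [0,0,0],"spin": 6.6,"grip": -1}
    - {"slide": [0,0,0],"spin": 6.6,"grip": -1}
    - {"slide": [0,0,0],"spin": 6.6,"grip": -1}
    - {"slide": [0,0,0],"spin": 6.6,"grip": -1}
    - {"slide": [0,0,0],"spin": 6.6,"grip": -1}
    - {"slide": [0,0,0],"spin": 6.6,"grip": -1}
    - {"slide": [0,0,0],"spin": 6.6,"grip": -1}
    - {"slide": [0,0,0],"spin": 6.6,"grip": -1}
    - {"slide": [0,0,0],"spin": 0,"grip": -1}

```text
time_s: 1.07
ee_pos: [0.1703, 0.5229, 0.2052]
eef_rot: [-1.571, 0.0, 0.098]
force: [0.4, -0.1, -0.7]
grip_width: 0.0941
```

Request:
step_arm:
  plan:
    - {"slide": [0.021,0,-0.029],"spin": 0,"grip": -1}
    - {"slide": [0.021,0,-0.029],"spin": 0,"grip": -1}
    - {"slide": [0.021,0,-0.029],"spin": 0,"grip": -1}
    - {"slide": [0.021,0,-0.029],"spin": 0,"grip": -1}
    - {"slide": [0.021,0,-0.029],"spin": 0,"grip": -1}
    - {"slide": [0.021,0,-0.029],"spin": 0,"grip": -1}
    - {"slide": [0.021,0,-0.029],"spin": 0,"grip": -1}
    - {"slide": [0.021,0,-0.029],"spin": 0,"grip": -1}
    - {"slide": [0.021,0,-0.029],"spin": 0,"grip": -1}
    - {"slide": [0.021,0,-0.029],"spin": 0,"grip": -1}
    - {"slide": [0.021,0,-0.029],"spin": 0,"grip": -1}
    - {"slide": [0.021,0,-0.029],"spin": 0,"grip": -1}
    - {"slide": [0.021,0,-0.029],"spin": 0,"grip": -1}
    - {"slide": [0.021,0,-0.029],"spin": 0,"grip": -1}
    - {"slide": [0.021,0,-0.029],"spin": 0,"grip": -1}
    - {"slide": [0.021,0,-0.029],"spin": 0,"grip": -1}
    - {"slide": [0,0,0],"spin": 0,"grip": -1}
    - {"slide": [0,0,0],"spin": 0,"grip": -1}

```text
time_s: 2.57
ee_pos: [0.5531, 0.0952, 0.2048]
eef_rot: [-1.571, 0.001, 0.105]
force: [-0.1, 0.5, 0.1]
grip_width: 0.0939
```

```bash
python3 - <<'E'
from h import *
snap('wrist','wrist1');snap('scene','scene1');o=get_obs();print({k:np.round(v,3).tolist() for k,v in o.items()});print(np.round(cams.calibration('wrist')['T'],3))
E
```

```text
{'time_s': 2.667, 'qpos': [0.108, 0.324, 1.49, 0.0, 1.328, 0.002], 'joint_vel': [0.018, -0.012, 0.005, 0.0, 0.0, 0.011], 'tau': [-1.488, -53.783, -35.718, 0.03, 0.003, -0.09], 'ee_pos': [0.552, 0.097, 0.205], 'eef_rot': [-1.571, 0.001, 0.106], 'force': [0.184, -1.293, -0.693], 'moment': [-0.061, 0.074, 0.007], 'grip_width': 0.094}
[[ 0.994 -0.104 -0.024  0.546]
 [ 0.107  0.968  0.228  0.162]
 [-0.001 -0.229  0.973  0.384]
 [ 0.     0.     0.     1.   ]]
```

View pics/wrist1.png

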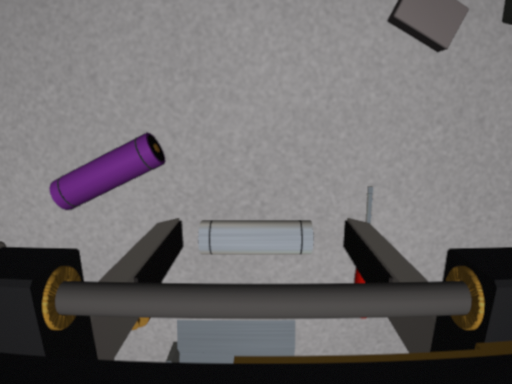

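View pics/scene1.png

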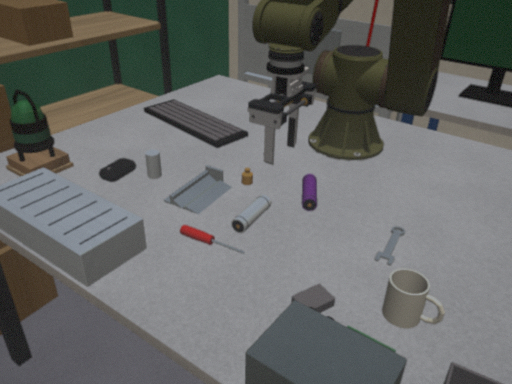

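Wrist view: the tube spans columns 200–312 and rows 220–254, parallel to the jaw axis. The ramp edge lies near row 320, columns 178–296.

```bash
python3 - <<'E'
from h import *
im=cv2.imread('pics/wrist1.png'); W=cams.calibration('wrist')
cv2.imwrite('pics/w1c.png',cv2.resize(im[205:385,150:350],(800,720))[:600] )
for n,u,v,z in [('L mid',200,237,.02),('R mid',312,237,.02),('ramp L',178,320,0),('ramp R',296,320,0),('tip drv',370,186,.01)]:
    print(n,np.round(onplane(W,u,v,z)*1e3,1))
for c in (220,256,295):
    print(c,im[210:262,c].sum(1)//3); print(im[308:332,c-30].sum(1)//3)
E
```

```text
L mid [486.5  16.   20. ]
R mid [618.6  30.3  20. ]
ramp L [ 459.9 -115.5    0. ]
ramp R [618.6 -97.4   0. ]
tip drv [680.   96.9  10. ]
220 [143 146 146 147 146 145 144 143 144 133  98  88 101 117 131 139 141 142
 146 151 153 154 154 150 147 146 148 153 154 153 151 151 151 152 154 153
 150 148 147 146 144 141 136 129 129 142 148 148 146 143 141 141]
[ 77  76  76  76  74  73  72  69  66  74 105 129 124 114 113 113 113 113
 113 112 112 112 111 111]
256 [145 146 147 148 149 149 149 147 145 132  97  82  96 112 125 133 138 143
 147 151 153 152 152 149 147 147 149 152 153 152 151 153 153 154 156 156
 153 152 151 148 146 146 142 133 132 143 148 149 148 146 143 141]
[ 78  77  77  76  75  74  73  71  68  71  96 124 125 117 115 114 113 114
 114 114 114 114 114 112]
295 [147 147 149 149 147 143 141 140 142 132  96  80  92 106 119 127 132 138
 145 150 150 149 148 148 147 149 151 150 150 149 150 153 152 153 154 154
 152 152 152 149 148 148 144 133 130 137 141 143 144 144 144 143]
[ 78  78  77  76  75  75  73  71  68  70  91 119 127 122 119 117 115 116
 117 117 118 118 115 115]
```

View pics/w1c.png

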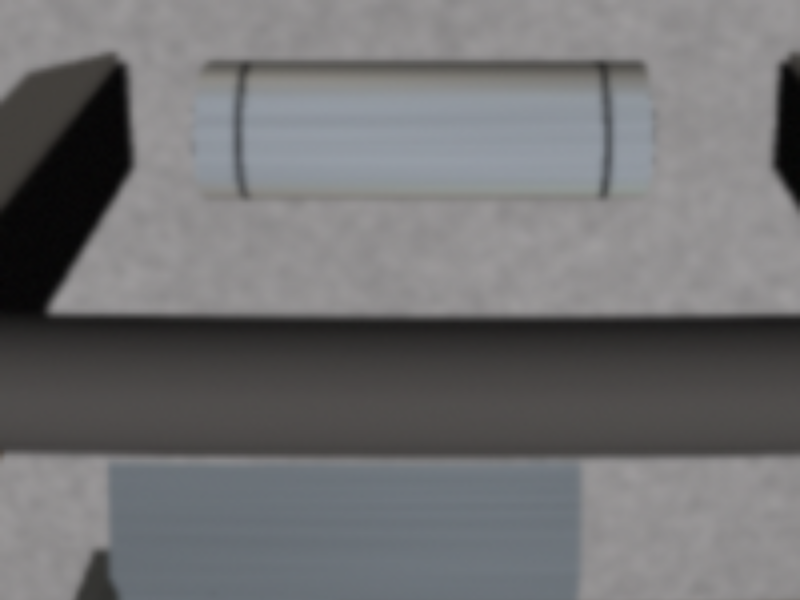

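Request:
step_arm:
  plan:
    - {"slide": [-0.007,0.02,0],"spin": 0,"grip": -1}
    - {"slide": [0,0.03,0],"spin": 0,"grip": -1}
    - {"slide": [0,0.03,0],"spin": 0,"grip": -1}
    - {"slide": [0,0.03,0],"spin": 0,"grip": -1}
    - {"slide": [0,0.03,0],"spin": 0,"grip": -1}
    - {"slide": [0,0.02,0],"spin": 0,"grip": -1}
    - {"slide": [0,0.015,0],"spin": -0.2,"grip": -1}
    - {"slide": [0,0.01,0],"spin": 0,"grip": -1}
    - {"slide": [0,0.005,0],"spin": 0,"grip": -1}
    - {"slide": [0,0,0],"spin": 0,"grip": -1}
    - {"slide": [0,0,0],"spin": 0,"grip": -1}

```text
time_s: 3.58
ee_pos: [0.546, 0.0961, 0.0162]
eef_rot: [-1.571, -0.001, 0.108]
force: [-0.0, -1.1, 0.6]
grip_width: 0.0944
```

Request:
step_arm:
  plan:
    - {"slide": [0,0,-0.01],"spin": 0,"grip": -1}
    - {"slide": [0,0,-0.01],"spin": 0,"grip": -1}
    - {"slide": [0,0,-0.01],"spin": 0,"grip": -1}
    - {"slide": [0,0,-0.005],"spin": 0,"grip": -1}
    - {"slide": [0,0,-0.004],"spin": 0,"grip": -1}
    - {"slide": [0,0,-0.003],"spin": 0,"grip": -1}
    - {"slide": [0,0,-0.003],"spin": 0,"grip": -1}
    - {"slide": [0,0,-0.003],"spin": 0,"grip": -1}
    - {"slide": [0,0,-0.003],"spin": 0,"grip": -1}
    - {"slide": [0,0,-0.004],"spin": 0,"grip": -1}
    - {"slide": [0,0,-0.004],"spin": 0,"grip": -1}
    - {"slide": [0,0,-0.004],"spin": 0,"grip": -1}
    - {"slide": [0,0,-0.004],"spin": 0,"grip": -1}
    - {"slide": [0,0,-0.004],"spin": 0,"grip": -1}
    - {"slide": [0,0,-0.004],"spin": 0,"grip": -1}
    - {"slide": [0,0,-0.004],"spin": 0,"grip": -1}
    - {"slide": [0,0,-0.004],"spin": 0,"grip": -1}
    - {"slide": [0,0,-0.004],"spin": 0,"grip": -1}
    - {"slide": [0,0,-0.004],"spin": 0,"grip": -1}

```text
time_s: 5.17
ee_pos: [0.5555, 0.0048, 0.0155]
eef_rot: [-1.571, -0.0, 0.108]
force: [0.2, -0.5, 0.6]
grip_width: 0.0937
```

```bash
python3 - <<'E'
from h import *
snap('wrist','wrist2');a=snap('side','side2');cv2.imwrite('pics/side2c.png',cv2.resize(a[130:280,160:360],(800,600)))
o=get_obs();print(o['ee_pos'],o['force'])
E
```

```text
[0.55556419 0.00460006 0.01545315] [-0.38144251  0.5593554  -0.22919506]
```

View pics/side2c.png

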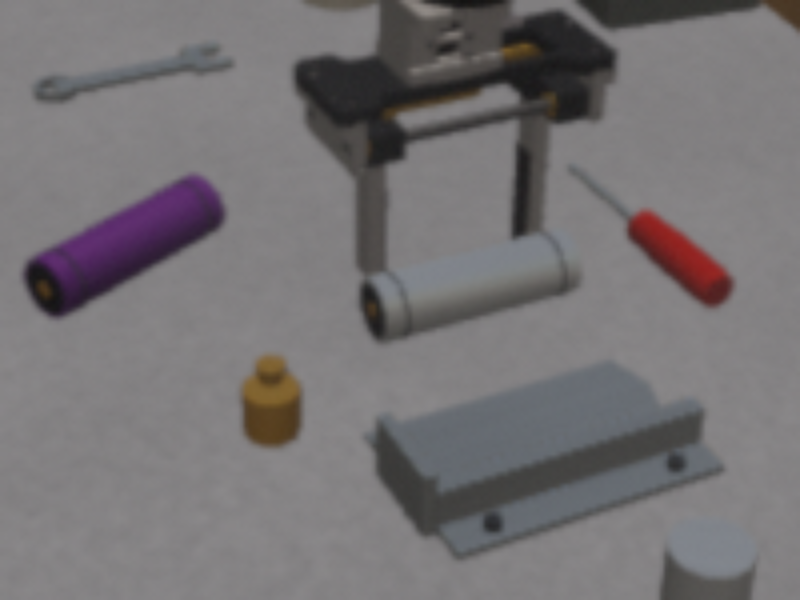

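View pics/wrist2.png

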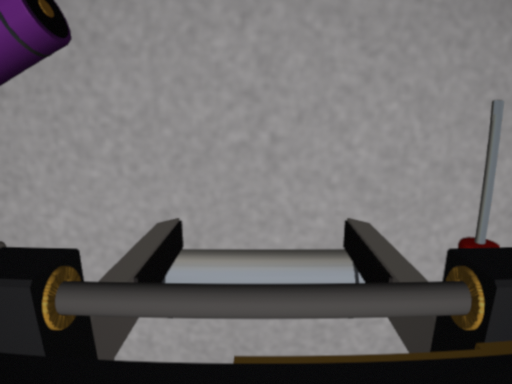

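The side view shows the tube rolling parallel just ahead of the fingers, clear of the other objects. Continuing.

Request:
step_arm:
  plan:
    - {"slide": [0,0,-0.004],"spin": 0,"grip": -1}
    - {"slide": [0,0,-0.004],"spin": 0,"grip": -1}
    - {"slide": [0,0,-0.004],"spin": 0,"grip": -1}
    - {"slide": [0,0,-0.004],"spin": 0,"grip": -1}
    - {"slide": [0,0,-0.004],"spin": 0,"grip": -1}
    - {"slide": [0,0,-0.004],"spin": 0,"grip": -1}
    - {"slide": [0,0,-0.004],"spin": 0,"grip": -1}
    - {"slide": [0,0,-0.004],"spin": 0,"grip": -1}
    - {"slide": [0,0,-0.004],"spin": 0,"grip": -1}
    - {"slide": [0,0,-0.004],"spin": 0,"grip": -1}
    - {"slide": [0,0,-0.004],"spin": 0,"grip": -1}
    - {"slide": [0,0,-0.004],"spin": 0,"grip": -1}
    - {"slide": [0,0,-0.004],"spin": 0,"grip": -1}
    - {"slide": [0,0,-0.004],"spin": 0,"grip": -1}
    - {"slide": [0,0,-0.004],"spin": 0,"grip": -1}
    - {"slide": [0,0,-0.004],"spin": 0,"grip": -1}
    - {"slide": [0,0,-0.004],"spin": 0,"grip": -1}
    - {"slide": [0,0,-0.004],"spin": 0,"grip": -1}
    - {"slide": [0,0,-0.004],"spin": 0,"grip": -1}
    - {"slide": [0,0,-0.004],"spin": 0,"grip": -1}

```text
time_s: 6.93
ee_pos: [0.5641, -0.0745, 0.0155]
eef_rot: [-1.57, -0.0, 0.108]
force: [-0.4, 3.6, 3.4]
grip_width: 0.0941
```

```bash
python3 - <<'E'
from h import *
a=snap('side','side3');cv2.imwrite('pics/side3c.png',cv2.resize(a[130:280,160:360],(800,600)))
o=get_obs();print(o['ee_pos'],o['force'])
E
```

```text
[ 0.56422    -0.07512843  0.0155369 ] [-0.03252118 -0.10286775  0.51513964]
```

View pics/side3c.png

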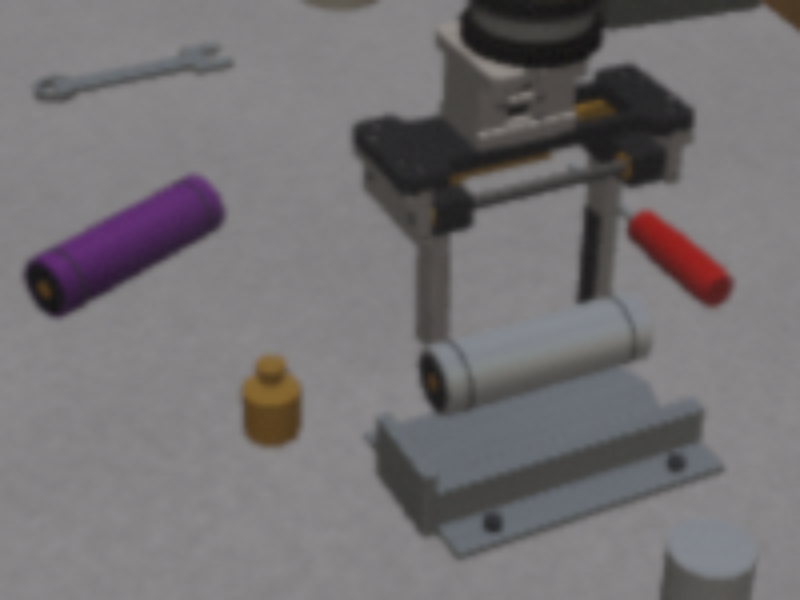

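The tube is at the foot of the ramp, still parallel. Pushing it over the crest.

Request:
step_arm:
  plan:
    - {"slide": [0,0,-0.004],"spin": 0,"grip": -1}
    - {"slide": [0,0,-0.004],"spin": 0,"grip": -1}
    - {"slide": [0,0,-0.004],"spin": 0,"grip": -1}
    - {"slide": [0,0,-0.004],"spin": 0,"grip": -1}
    - {"slide": [0,0,-0.004],"spin": 0,"grip": -1}
    - {"slide": [0,0,-0.004],"spin": 0,"grip": -1}
    - {"slide": [0,0,-0.004],"spin": 0,"grip": -1}
    - {"slide": [0,0,-0.004],"spin": 0,"grip": -1}
    - {"slide": [0,0,-0.004],"spin": 0,"grip": -1}
    - {"slide": [0,0,-0.003],"spin": 0,"grip": -1}
    - {"slide": [0,0,-0.003],"spin": 0,"grip": -1}
    - {"slide": [0,0,0],"spin": 0,"grip": -1}
    - {"slide": [0,0,0],"spin": 0,"grip": -1}

```text
time_s: 8.07
ee_pos: [0.5685, -0.1164, 0.0154]
eef_rot: [-1.571, 0.0, 0.107]
force: [-0.3, -0.0, -0.3]
grip_width: 0.0941
```

```bash
python3 - <<'E'
from h import *
a=snap('side','side4');cv2.imwrite('pics/side4c.png',cv2.resize(a[130:280,160:360],(800,600)))
o=get_obs();print(o['ee_pos'],o['force'])
E
```

```text
[ 0.56852072 -0.116208    0.01536192] [-0.0742695  -0.32316798  0.49458304]
```

View pics/side4c.png

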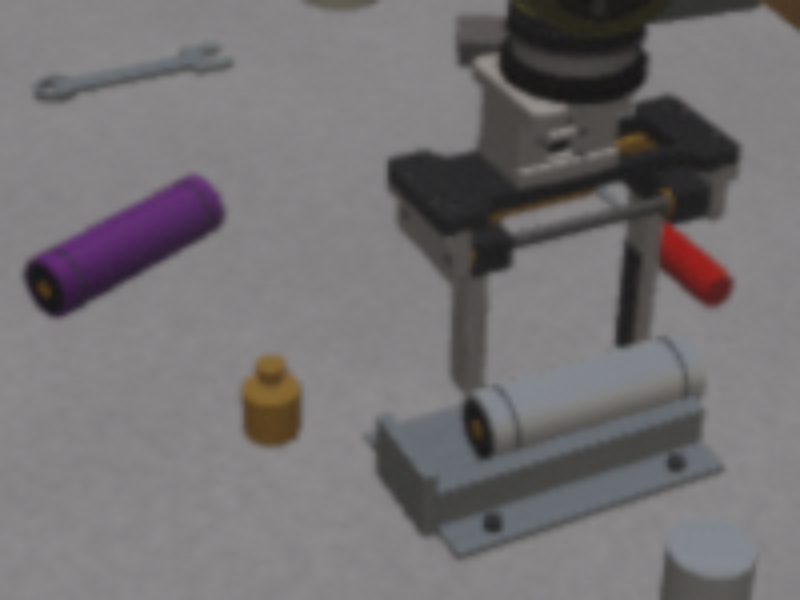

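The tube has dropped into the groove, with its free end slightly past the open end. I'll back off, lift, close the fingers and move round to the free end.

Request:
step_arm:
  plan:
    - {"slide": [0,0,0.015],"spin": 0,"grip": -1}
    - {"slide": [0,-0.01,0.015],"spin": 0,"grip": 0}
    - {"slide": [0,-0.03,0],"spin": 0,"grip": 1}
    - {"slide": [0,-0.03,0],"spin": 0,"grip": 1}
    - {"slide": [0,-0.02,0],"spin": 0,"grip": 1}
    - {"slide": [0.02,0,-0.01],"spin": 0,"grip": 1}
    - {"slide": [0.03,0,-0.02],"spin": 0,"grip": 1}
    - {"slide": [0.03,0,-0.02],"spin": 0,"grip": 1}
    - {"slide": [0.018,0,-0.019],"spin": 0,"grip": 1}
    - {"slide": [0,0,0],"spin": 0,"grip": 1}
    - {"slide": [0,0,0],"spin": 0,"grip": 1}
    - {"slide": [0,0,0],"spin": 0,"grip": 1}

```text
time_s: 9.12
ee_pos: [0.6698, -0.1428, 0.1057]
eef_rot: [-1.57, 0.0, 0.108]
force: [-0.6, 0.5, 0.6]
grip_width: 0.0241
```

```bash
python3 - <<'E'
from h import *
a=snap('side','side5');cv2.imwrite('pics/side5c.png',cv2.resize(a[130:280,160:360],(800,600)))
a=snap('scene','scene5');cv2.imwrite('pics/scene5c.png',cv2.resize(a[130:280,100:300],(800,600)))
o=get_obs();print(o['ee_pos'],o['force'],o['grip_width'])
E
```

```text
[ 0.66976934 -0.14307256  0.10608133] [ 0.22628457  0.43254415 -0.11598638] 0.016209658103145296
```

View pics/side5c.png

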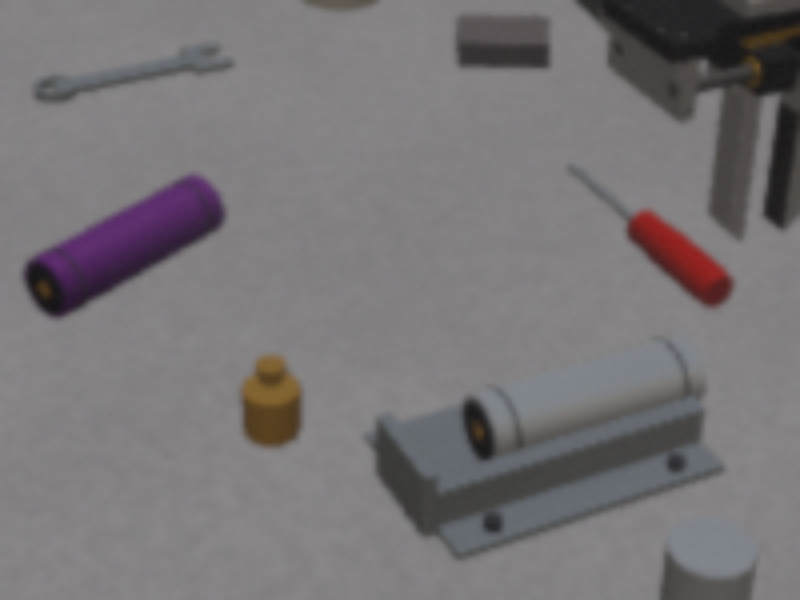

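View pics/scene5c.png

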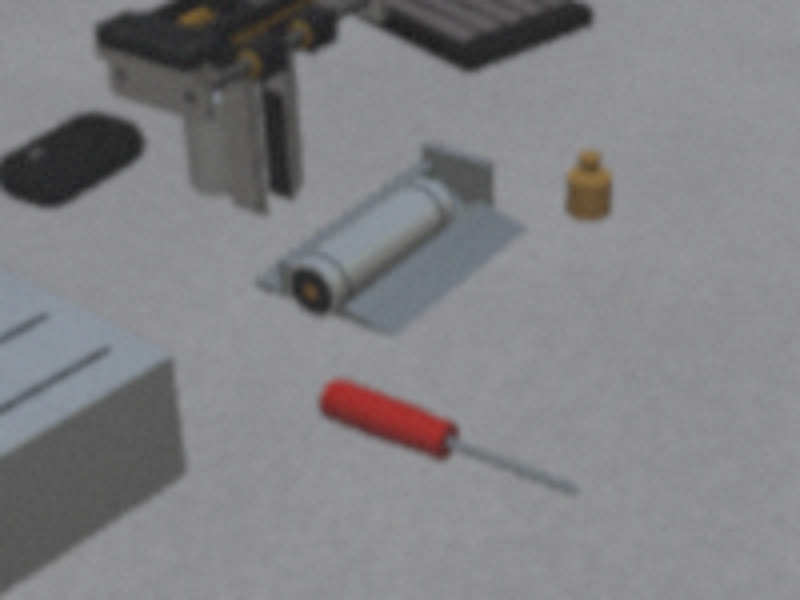

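```bash
python3 - <<'E'
from h import *
O=np.array([.5452,-.1580]);t=.111
def blk(p):
    d=p[:2]-O;c,s=np.cos(t),np.sin(t);return np.round([c*d[0]+s*d[1],-s*d[0]+c*d[1]],4)
p=onplane(cams.calibration('scene'),100+312/4,130+290/4,.0246);print(p,blk(p));
q=onplane(cams.calibration('side'),160+480/4,130+425/4,.0246);print(q,blk(q))
print(blk(get_obs()['ee_pos']))
E
```

```text
[ 0.63665899 -0.14569046  0.0246    ] [0.0923 0.0021]
[ 0.51012023 -0.15813057  0.0246    ] [-0.0349  0.0038]
[0.1255 0.001 ]
```

Request:
step_arm:
  plan:
    - {"slide": [0,0.02,0],"spin": 0,"grip": 1}
    - {"slide": [0,0.02,0],"spin": 0,"grip": 1}
    - {"slide": [0,0.02,0],"spin": 0,"grip": 1}
    - {"slide": [0,0.015,0],"spin": 0,"grip": 1}
    - {"slide": [0,0.009,0],"spin": 0,"grip": 1}
    - {"slide": [0,0,0],"spin": 0,"grip": 1}
    - {"slide": [0,0,0],"spin": 0,"grip": 1}

```text
time_s: 9.8
ee_pos: [0.6704, -0.1442, 0.022]
eef_rot: [-1.571, -0.0, 0.108]
force: [0.0, -0.1, 0.5]
grip_width: 0.0006
```

Request:
step_arm:
  plan:
    - {"slide": [-0.006,0,0],"spin": 0,"grip": 1}
    - {"slide": [-0.006,0,0],"spin": 0,"grip": 1}
    - {"slide": [-0.003,0,0],"spin": 0,"grip": 1}
    - {"slide": [-0.003,0,0],"spin": 0,"grip": 1}
    - {"slide": [-0.003,0,0],"spin": 0,"grip": 1}
    - {"slide": [-0.003,0,0],"spin": 0,"grip": 1}
    - {"slide": [-0.003,0,0],"spin": 0,"grip": 1}
    - {"slide": [-0.003,0,0],"spin": 0,"grip": 1}
    - {"slide": [-0.003,0,0],"spin": 0,"grip": 1}
    - {"slide": [-0.003,0,0],"spin": 0,"grip": 1}
    - {"slide": [-0.003,0,0],"spin": 0,"grip": 1}
    - {"slide": [-0.003,0,0],"spin": 0,"grip": 1}
    - {"slide": [-0.003,0,0],"spin": 0,"grip": 1}
    - {"slide": [-0.003,0,0],"spin": 0,"grip": 1}
    - {"slide": [-0.003,0,0],"spin": 0,"grip": 1}
    - {"slide": [-0.002,0,0],"spin": 0,"grip": 1}
    - {"slide": [-0.002,0,0],"spin": 0,"grip": 1}

```text
time_s: 11.22
ee_pos: [0.6153, -0.1503, 0.0215]
eef_rot: [-1.571, 0.0, 0.108]
force: [1.9, -0.1, 2.0]
grip_width: 0.0002
```

```bash
python3 - <<'E'
from h import *
a=snap('side','side6');cv2.imwrite('pics/side6c.png',cv2.resize(a[180:280,210:360],(798,532),interpolation=cv2.INTER_CUBIC))
o=get_obs();print(o['ee_pos'],o['force'],o['grip_width'])
E
```

```text
[ 0.61499078 -0.15031544  0.02136356] [ 0.24332344  0.15287394 -0.01973336] 0.0006650981940001228
```

View pics/side6c.png

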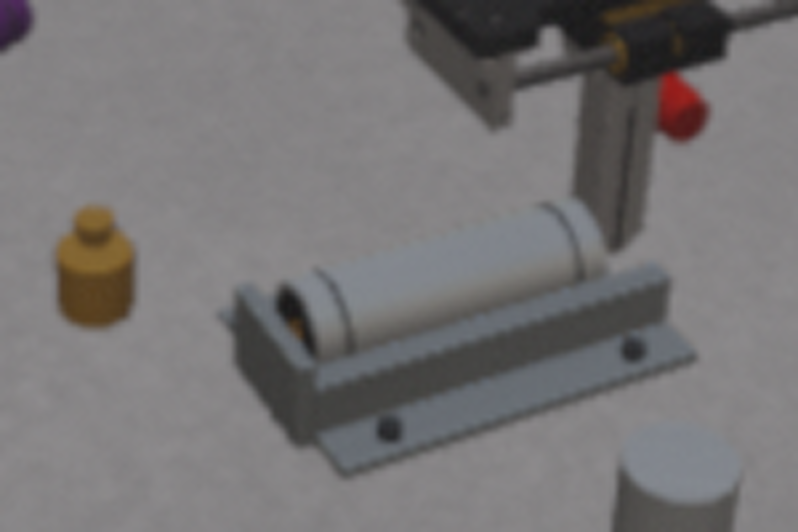

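A small gap to the stop remains. I'll approach in 1 mm rows and watch the force.

Request:
step_arm:
  plan:
    - {"slide": [-0.002,0,0],"spin": 0,"grip": 1}
    - {"slide": [-0.001,0,0],"spin": 0,"grip": 1}
    - {"slide": [-0.001,0,0],"spin": 0,"grip": 1}
    - {"slide": [-0.001,0,0],"spin": 0,"grip": 1}
    - {"slide": [-0.001,0,0],"spin": 0,"grip": 1}

```text
time_s: 11.68
ee_pos: [0.6094, -0.1509, 0.0214]
eef_rot: [-1.571, 0.0, 0.108]
force: [1.5, 0.2, 1.1]
grip_width: 0.0006
```

Request:
step_arm:
  plan:
    - {"slide": [-0.001,0,0],"spin": 0,"grip": 1}
    - {"slide": [-0.001,0,0],"spin": 0,"grip": 1}

```text
time_s: 11.85
ee_pos: [0.6074, -0.1511, 0.0214]
eef_rot: [-1.571, 0.0, 0.108]
force: [1.9, 0.1, -0.4]
grip_width: 0.0001
```

```bash
python3 - <<'E'
from h import *
a=snap('side','side7');cv2.imwrite('pics/side7c.png',cv2.resize(a[180:280,210:360],(798,532),interpolation=cv2.INTER_CUBIC))
o=get_obs();print(o['ee_pos'],o['force'],o['grip_width'])
E
```

```text
[ 0.60731731 -0.1511325   0.02139848] [ 1.90132436 -0.04165036  0.53278475] 0.00021717034884240406
```

View pics/side7c.png

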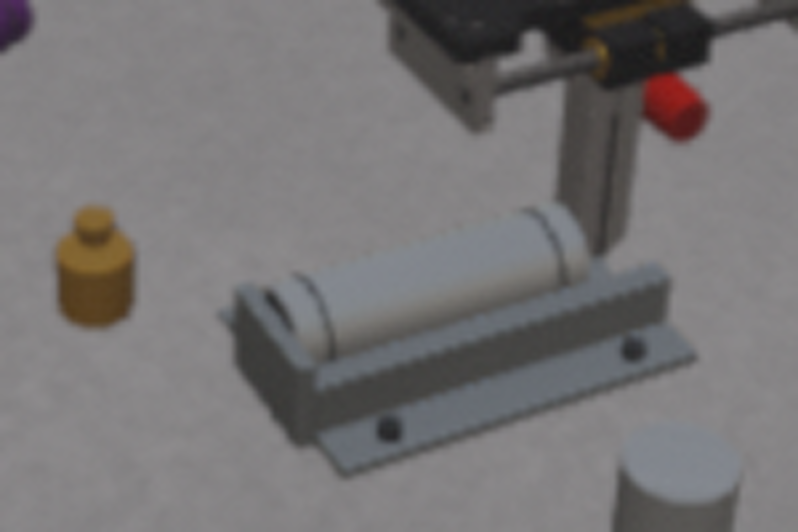

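Sliding force is about 1.9 N with no stop contact yet, and the gap is nearly closed. I'll continue in small increments.

Request:
step_arm:
  plan:
    - {"slide": [-0.001,0,0],"spin": 0,"grip": 1}
    - {"slide": [0,0,0],"spin": 0,"grip": 1}

```text
time_s: 12.07
ee_pos: [0.6064, -0.1513, 0.0214]
eef_rot: [-1.571, 0.0, 0.107]
force: [-0.3, -0.4, -0.3]
grip_width: 0.0005
```

Request:
step_arm:
  plan:
    - {"slide": [-0.001,0,0],"spin": 0,"grip": 1}
    - {"slide": [0,0,0],"spin": 0,"grip": 1}

```text
time_s: 12.23
ee_pos: [0.6054, -0.1513, 0.0214]
eef_rot: [-1.571, 0.0, 0.108]
force: [1.4, -0.7, -0.6]
grip_width: 0.0004
```

Request:
step_arm:
  plan:
    - {"slide": [-0.001,0,0],"spin": 0,"grip": 1}
    - {"slide": [0,0,0],"spin": 0,"grip": 1}

```text
time_s: 12.4
ee_pos: [0.6047, -0.1515, 0.0215]
eef_rot: [-1.571, -0.001, 0.108]
force: [2.5, -0.6, -0.8]
grip_width: 0.0
```

Request:
step_arm:
  plan:
    - {"slide": [-0.001,0,0],"spin": 0,"grip": 1}
    - {"slide": [0,0,0],"spin": 0,"grip": 1}

```text
time_s: 12.57
ee_pos: [0.6047, -0.1515, 0.022]
eef_rot: [-1.571, -0.003, 0.108]
force: [7.9, 1.8, -1.3]
grip_width: 0.0006
```

```bash
python3 - <<'E'
from h import *
a=snap('side','side8');cv2.imwrite('pics/side8c.png',cv2.resize(a[205:265,240:330],(798,532),interpolation=cv2.INTER_CUBIC))
o=get_obs();print(o['ee_pos'],o['force'],o['grip_width'])
E
```

```text
[ 0.60464173 -0.1514885   0.02195997] [ 8.36507903  0.93019308 -2.00518096] 0.0007118092933098185
```

View pics/side8c.png

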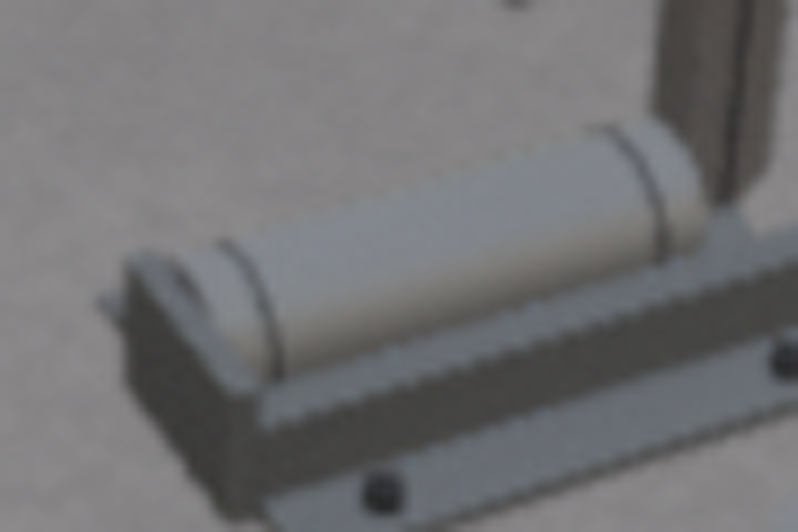

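The force rose to 8 N and the TCP stalled, so the tube end is on the stop plate. Backing off along the groove, then up.

Request:
step_arm:
  plan:
    - {"slide": [0.005,0,0],"spin": 0,"grip": 1}
    - {"slide": [0.015,0,0],"spin": 0,"grip": 1}
    - {"slide": [0.02,0,0],"spin": 0,"grip": 1}
    - {"slide": [0.01,-0.02,0],"spin": 0,"grip": 1}
    - {"slide": [0,-0.03,0],"spin": 0,"grip": 1}
    - {"slide": [0,-0.04,0],"spin": 0,"grip": 1}
    - {"slide": [0,-0.04,0],"spin": 0,"grip": 1}
    - {"slide": [0,-0.02,0.02],"spin": 0,"grip": 1}
    - {"slide": [0,0,0.04],"spin": 0,"grip": 1}
    - {"slide": [0,0,0.04],"spin": 0,"grip": 1}
    - {"slide": [0,0,0.04],"spin": 0,"grip": 1}
    - {"slide": [0,0,0],"spin": 0,"grip": 1}
    - {"slide": [0,0,0],"spin": 0,"grip": 1}

```text
time_s: 13.7
ee_pos: [0.638, -0.0052, 0.1715]
eef_rot: [-1.571, 0.001, 0.111]
force: [-0.6, 0.1, -0.4]
grip_width: 0.0005
```

```bash
python3 - <<'E'
from h import *
a=snap('side','side9');cv2.imwrite('pics/side9c.png',cv2.resize(a[205:265,240:330],(798,532),interpolation=cv2.INTER_CUBIC))
a=snap('scene','scene9');cv2.imwrite('pics/scene9c.png',cv2.resize(a[150:225,150:250],(800,600),interpolation=cv2.INTER_CUBIC))
o=get_obs();print(o['ee_pos'],o['force'],o['time_s'])
E
```

```text
[ 0.63828336 -0.00767368  0.17131396] [-0.42667278 -0.933052    0.89570817] 13.8
```

View pics/side9c.png

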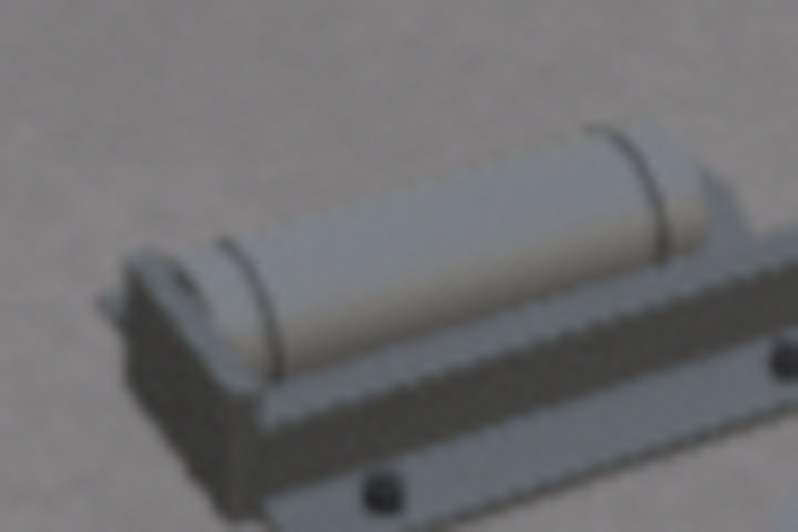

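View pics/scene9c.png

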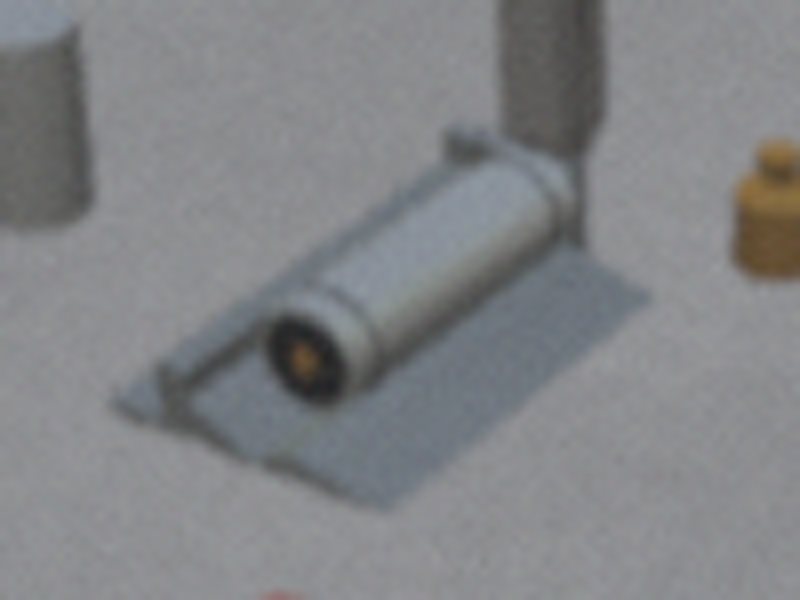

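View pics/scene9.png

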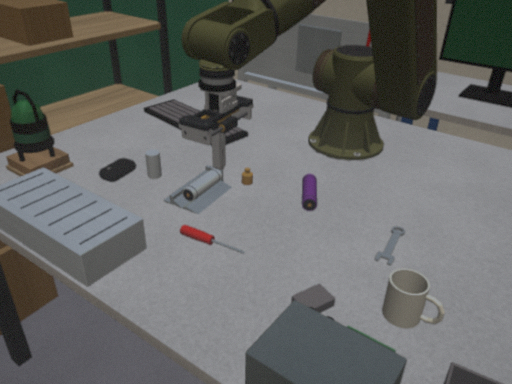

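```bash
python3 - <<'E'
from h import *
O=np.array([.5452,-.1580]);t=.111
p=onplane(cams.calibration('scene'),150+306/8,150+358/8,.0246)
d=p[:2]-O;c,s=np.cos(t),np.sin(t);print(p,np.round([c*d[0]+s*d[1],-s*d[0]+c*d[1]],4))
o=get_obs();print(o['force'],o['joint_vel'].round(3) if hasattr(o['joint_vel'],'round') else o['joint_vel'])
print(hand_in())
E
```

```text
[ 0.59363704 -0.15105356  0.0246    ] [0.0489 0.0015]
[-0.42667278 -0.933052    0.89570817] [-0.022  0.005 -0.003 -0.    -0.003  0.002]
the job is handed in; nothing more can be done
None
```

The tube is in the groove of the V-block with its end against the stop plate, and I handed the job in at about 14 s. I rolled it there with the two open fingertips against its side, along the bench, up the ramp and over the crest. I then closed the fingers, slid it along by its free end, and backed off and lifted clear.

- **Against the stop:** sliding took 2 N or less. The force then rose to about 8 N and the fingers stalled, which I take as contact with the stop.
- **Position:** the last scene picture puts the free end at block x ≈ 49 mm (50 expected) and y ≈ 1.5 mm. The finger stall point gives x ≈ 47 mm, assuming about 12.5 mm from the finger centre line to its face. The two agree to within calibration error.
- **Tube at rest:** the side view was unchanged after the fingers pulled away, so the tube did not shift. In the last view it lies parallel to the groove, with no visible gap at the stop.
- **Everything else:** by eye, the other objects are where they were at the start; I did not measure them again. The arm is clear, with the measured force under about 1.5 N, which is noise level.
- **Not measured:** I did not measure the tube's roll angle. It was pushed along about 180 mm by its side, which is well over 70° of turn if it rolled without slipping.

No check failed.

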